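# Steady a twisted board on the planer sled with a wedge

### The job

The glued-up board on the planer sled is twisted and rocks. Press its corners down lightly one after another to find those that dip, then slide the loose wooden wedge in under a corner that stands clear of the sled until it is just snug: the board must bear on the wedge and on its other three corners, none of them lifted. Let go of the wedge, press the wedged corner lightly once more to make sure that the board no longer rocks, and leave it so, without shoving the board along or disturbing the offcut and the pencil.

Things in the scene. Friction and masses are not known exactly. Their poses are not given: they have to be found in the camera images.
- sled: planer sled, fixed: flat brown MDF slab 320 (x) by 700 (y) by 18 mm with a low wooden stop cleat (22 wide, 10 high) across its left (+y) end. Origin: centre of its underside; its top is 18 mm above that.
- board: twisted board, loose on the sled, 1.2 kg: four oak staves side by side, 120 (x, to far) by 300 (y, to left) by 36 mm. Origin: centre of its underside; corners at x +-60, y +-150 mm. Its ends are twisted about y by a hidden 0.02 to 0.09 rad: it stands on two opposite corners, the other two dip when pressed and may stand up to 11 mm off the sled. Pose: that of its right (-y) end stave.
- wedge: loose dark wooden wedge on the sled before the board, 34 wide (x), 110 long (y), 2 mm thick at its thin end (+y) rising evenly to 14 mm at its thick end (-y), flat underside, 30 g. Origin: centre of its underside. It stays where pushed. Once it bears under the board, the push it takes grows within a few mm from under 1 N to about 6 N; then it lifts or shoves the board.
- offcut: bystander: offcut of pale wood 40 by 75 by 22 mm on the sled before the board. Origin: centre of its underside.
- pencil: bystander: flat red carpenter's pencil, 186 mm long along y, 10 mm high, on the sled behind the board. Origin: middle of its underside.
Not all that is in view belongs to the job. Of the things shaped like the wedge, the wooden one is meant.

How it is judged:
By the outcome, as a careful person would: the job done as asked, in the order asked, and still so for the second after the job is handed in, with the robot touching nothing.
It also fails if it takes over 72 s, if anything falls off the work surface, if the arm or the gripper's body presses on something with over 40 N, if the wrist force passes 120 N, or if a joint passes its speed limit or range.

### The arm

A 7-joint arm with a two-finger parallel gripper is mounted at the origin on the work surface. World frame = base frame: x ahead of the robot, y to its left, z up, the work surface at z = 0. Lengths are in m, angles in rad, forces in N, time in s.
With the tool pointing down it reaches from about 0.375 to 0.925 m from the base axis. Payload 3.1 kg.
Tool frame: the origin (TCP) lies on the centre line of the jaws, within the pads' length; the fingertips stand 22 mm ahead of it and the grasp point (between the pads) lies 3 mm ahead of it; z points along the fingers, x is the direction in which the jaws open and shut, and the axes are right-handed (so a half turn about z gives the same grasp; the last joint's range is limited). The gripper opens to 85 mm and grips with 20 to 120 N. Pads are 22 mm wide; open, the fingers measure 114 mm over their backs; the gripper's body (76 mm by 85 mm) begins 54 mm behind the grasp point. The pads swing forward as they close: fully open they stand 13 mm farther back than shut.
Start: joints at [-1.26, 0.383, 0.044, 1.598, -0.018, 1.161, -0.05], TCP at [0.258, 0.596, 0.253] pointing down, gripper open.
Joint ranges: [-2.61, 2.61], [-0.41, 2.15], [-1.48, 1.57], [0, 2.5], [-1.57, 4.71], [0.05, 1.97], [-2.85, 2.85]. Speed limits (rad/s): [2.79, 2.79, 3.14, 3.14, 3.14, 3.14, 3.14].

### API

Orientations are given as a rotation vector (axis times angle).
In Python, from station import move_to, line_to, goto_joints, grip, pause, ik, state, grab_frame, Unreachable, job_done, boxes_of, place_of gives the robot as it stands. The module is installed in compiled form; this text tells all that it offers. Calls block until the motion is done:
- move_to(position, orientation): joint-space move of the TCP to a pose.
- line_to(position, rot=None, max_speed=0.15, force_limit=None): straight line of the TCP; rot=None keeps the orientation; max_speed is the mean speed in m/s. With force_limit (N) it stops when the force on the tool has changed by that much, and returns True; else False.
- goto_joints(angles): joint-space move.
- grip(opening): opening from 0.0 (shut) to 1.0 (fully open); the grip force is fixed at half the most; returns when the fingers have stopped.
- pause(seconds).
- ik(position, orientation): joint angles nearest the present ones, or None.
- state(): the state.
- grab_frame(name): name is "scene" or "top" or "wrist"; returns a dict with "img" (384x512x3 uint8, red, green, blue), "fov_y" (degrees; the focal length in pixels is half the picture's height over the tangent of half this angle, whatever the lens; pixels are square), "cx", "cy" (the principal point, pixels), "D" ([k1, k2, p1, p2, k3] as OpenCV has them; the pictures are not rectified), "R" (3x3) and "t" (3): a world point X has camera coordinates R X + t. Camera axes: x right, y down, z forward; pixel columns grow to the right and rows downward; lengths in m; the calibration is good to about 2 mm. A picture is of the moment at which its call begins. There is no depth.
A pose or a line that the arm cannot do raises Unreachable and nothing moves.
- job_done(): hands the job in, once; it reports no verdict.
Trained networks look in the newest picture that a camera, given by its name, has taken for a name from the list of things; names that differ only in an ending like _2 or _b are one class to them, and where a whole thing is asked for, a point or a joint stands for the part that bears it (a point fixed in the world has none). Each returns a list of dicts, best first, with "confidence" (0 to 1); they miss things now and then, are a little off and sometimes report something else, mostly with a low value. They report only what shows in the picture. A call takes as long as a camera call. They do not tell look-alikes from the thing itself.
- boxes_of(camera, target): "position" ([column, row] as shares, 0 to 1, of the picture: columns of its width, rows of its height, amid what is visible of it).
- place_of(camera, target): "position" ([column, row] as shares, 0 to 1, of the picture: columns of its width, rows of its height: a listed point, or the origin of a listed thing).
The state is a dict: "clock": time; "q": joint angles; "qd": joint speeds; "joint_torque": joint torques, N m; "tool_pos": TCP position; "orientation": TCP orientation; "contact_force": force on the tool from outside, world axes, zero at the start; "moment": the same for the moment, N m; "width": opening from 0.0 (shut) to 1.0 (fully open).
Only numpy, scipy, OpenCV 4.12 (cv2) and the standard library are available. Lean on these libraries where they do the work, as an engineer would, in place of code of your own. Each camera call takes 0.05 s, during which the arm holds its last target. There are 200 camera calls.

## Working session

There is one attempt and no reset: what is moved stays moved. The work goes in short steps, each a Python script; the robot and the scene stay as the last script left them, time stands still between calls to the robot, and variables do not carry over. Pictures are saved under pics/ and viewed, about 8 in all and at most 12, crops included, and the job is handed in when it is done.

```bash
mkdir -p pics
cat > h.py <<'E'
import numpy as np, cv2
from station import *
def K(f):
    h=f["img"].shape[0]; F=h/2/np.tan(np.radians(f["fov_y"])/2)
    return np.array([[F,0,f["cx"]],[0,F,f["cy"]],[0,0,1.]])
def ray(f,px):
    u=cv2.undistortPoints(np.array([[px]],float),K(f),np.array(f["D"],float))[0,0]
    R=np.array(f["R"]);t=np.array(f["t"]); return -R.T@t, R.T@np.array([u[0],u[1],1])
def onz(f,px,z):
    c,d=ray(f,px); return c+d*(z-c[2])/d[2]
def tri(l):
    A=0;b=0
    for f,px in l:
        c,d=ray(f,px); d=d/np.linalg.norm(d); P=np.eye(3)-np.outer(d,d); A=A+P;b=b+P@c
    return np.linalg.solve(A,b)
def proj(f,X):
    r,_=cv2.Rodrigues(np.array(f["R"],float)); return cv2.projectPoints(np.array(X,float).reshape(-1,1,3),r,np.array(f["t"],float),K(f),np.array(f["D"],float))[0][:,0]
def save(f,name,crop=None,s=1.5):
    im=f["img"][:,:,::-1]
    if crop: im=im[crop[1]:crop[3],crop[0]:crop[2]]
    cv2.imwrite("pics/"+name,cv2.resize(im,None,fx=s,fy=s,interpolation=cv2.INTER_CUBIC))
E
python3 - <<'E'
from h import *
s=state();print(s["clock"],s["tool_pos"],s["orientation"],s["width"])
fr={}
for c in("scene","top"):
    fr[c]=grab_frame(c);save(fr[c],c+"0.png")
    for n in("sled","board","wedge","offcut","pencil"):
        for k in (place_of,boxes_of):
            print(c,n,k.__name__,[(np.round(np.array(d["position"])*[512,384],1).tolist(),round(d["confidence"],2),np.round(onz(fr[c],np.array(d["position"])*[512,384],.018),3).tolist()) for d in k(c,n)[:3]])
E
```

```text
0.0 [0.25803985 0.59560687 0.25188588] [ 2.62478618  1.72346198 -0.00336342] 0.9953135955162502
scene sled call []
scene sled call [([265.3, 225.6], 0.89, [0.508, -0.036, 0.018])]
scene board call [([282.8, 254.3], 0.74, [0.59, -0.005, 0.018])]
scene board call [([282.2, 251.5], 0.85, [0.583, -0.006, 0.018])]
scene wedge call [([229.5, 209.7], 0.82, [0.454, -0.115, 0.018]), ([189.3, 177.4], 0.74, [0.335, -0.215, 0.018]), ([140.6, 149.4], 0.68, [0.209, -0.358, 0.018])]
scene wedge call [([191.4, 175.6], 0.88, [0.329, -0.21, 0.018]), ([352.9, 163.0], 0.83, [0.318, 0.214, 0.018]), ([226.9, 210.4], 0.81, [0.455, -0.121, 0.018])]
scene offcut call [([327.2, 204.3], 0.65, [0.456, 0.117, 0.018])]
scene offcut call [([331.0, 204.2], 0.77, [0.457, 0.126, 0.018])]
scene pencil call [([265.1, 303.8], 0.66, [0.704, -0.053, 0.018])]
scene pencil call [([270.9, 301.5], 0.65, [0.7, -0.041, 0.018]), ([329.7, 200.9], 0.42, [0.446, 0.125, 0.018])]
top sled call [([229.8, 146.1], 0.88, [0.549, -0.03, 0.018]), ([241.4, 87.7], 0.71, [0.703, -0.054, 0.018])]
top sled call [([267.4, 188.4], 0.27, [0.446, -0.123, 0.018])]
top board call [([223.9, 127.3], 0.97, [0.597, -0.014, 0.018])]
top board call [([220.6, 122.6], 0.62, [0.609, -0.005, 0.018])]
top wedge call [([264.5, 188.4], 0.89, [0.446, -0.116, 0.018]), ([127.4, 252.6], 0.77, [0.283, 0.207, 0.018]), ([307.8, 248.6], 0.72, [0.304, -0.221, 0.018])]
top wedge call [([309.1, 247.9], 0.85, [0.306, -0.224, 0.018]), ([369.2, 293.3], 0.76, [0.202, -0.367, 0.018]), ([263.9, 187.1], 0.73, [0.449, -0.115, 0.018])]
top offcut call [([167.5, 182.9], 0.61, [0.454, 0.119, 0.018])]
top offcut call [([167.8, 181.4], 0.8, [0.458, 0.118, 0.018])]
top pencil call [([243.8, 87.9], 0.68, [0.702, -0.06, 0.018])]
top pencil call [([240.1, 87.9], 0.79, [0.702, -0.051, 0.018]), ([223.6, 124.2], 0.66, [0.605, -0.013, 0.018])]
```

View pics/top0.png

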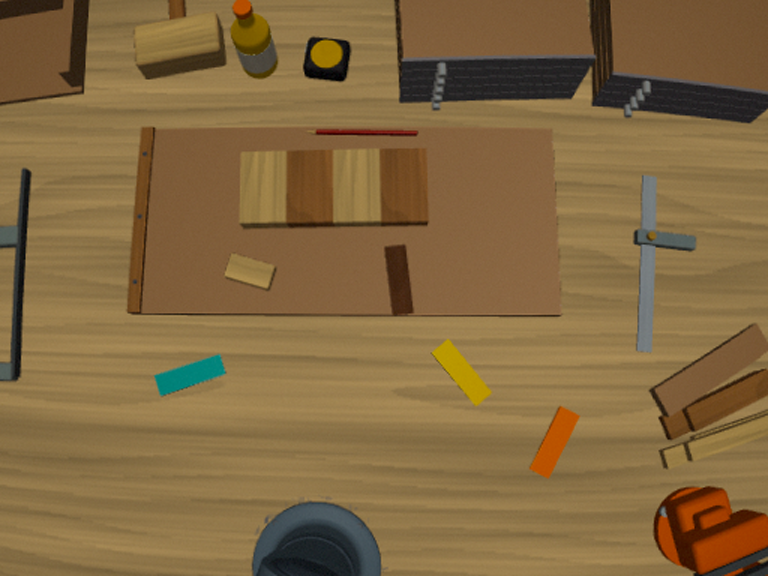

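View pics/scene0.png

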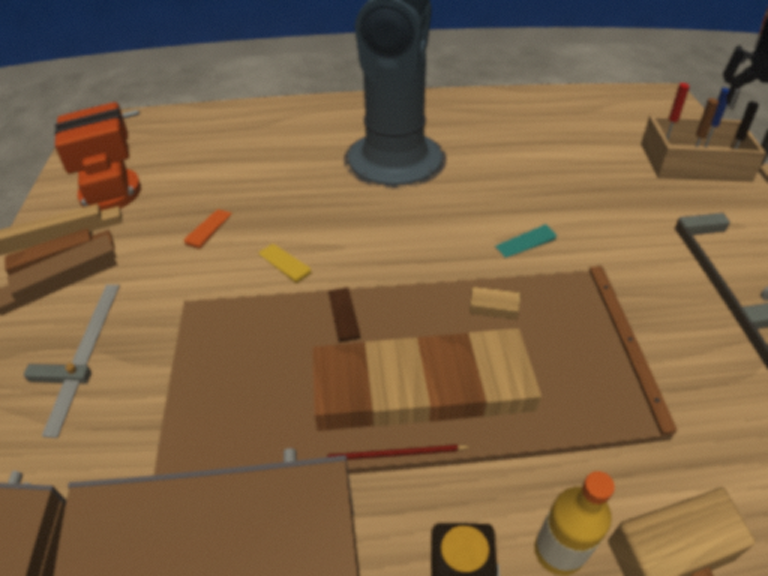

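The top view shows the dark wooden wedge at about (400,280) in the 1.5x picture, in front of the board's right end. The board's top corners are at (240,152), (427,149), (428,225) and (240,226), with the offcut at (250,271) and the pencil at (367,132). The scene view agrees: wedge at (344,314), with the coloured look-alikes lying off the sled.

```bash
cat > p.py <<'E'
from h import *
T=grab_frame("top");S=grab_frame("scene")
c=[(240,152),(427,149),(428,224),(240,224)]
for p in c: print("board z.057",np.round(onz(T,np.array(p)/1.5,.057),4))
# scene: right-near, left-near, left-far corners of top
for n,a,b in(("RN",(428,224),(314,346)),("LN",(240,224),(525,331)),("LF",(240,152),(540,400)),("RF",(427,149),(318,416))):
    print(n,np.round(tri([(T,np.array(a)/1.5),(S,np.array(b)/1.5)]),4))
for p in[(386,247),(404,245),(413,312),(393,315)]: print("wedge .022",np.round(onz(T,np.array(p)/1.5,.026),4))
print("wtri",tri([(T,(264,187.5)),(S,(228.5,210))]))
a=np.radians(90)
R=np.array([np.pi*np.cos(a/2),np.pi*np.sin(a/2),0])
print(ik([.45,-.12,.30],R))
move_to([.45,-.12,.30],R)
f=grab_frame("wrist");save(f,"w1.png")
for n in("board","wedge"):print(n,[(np.round(np.array(d["position"])*[512,384],1).tolist(),round(d["confidence"],2),np.round(onz(f,np.array(d["position"])*[512,384],.018),3).tolist()) for d in place_of("wrist",n)[:3]])
s=state();print(s["clock"],s["tool_pos"],s["contact_force"])
print("cam",-np.array(f["R"]).T@f["t"],np.array(f["R"])[2])
E
python3 p.py
```

```text
board z.057 [0.6487 0.142  0.057 ]
board z.057 [ 0.6586 -0.1606  0.057 ]
board z.057 [ 0.5334 -0.1627  0.057 ]
board z.057 [0.5277 0.1339 0.057 ]
RN [ 0.536  -0.1614  0.0474]
LN [0.5324 0.1434 0.0443]
LF [0.6529 0.1437 0.0456]
RF [ 0.6588 -0.1567  0.0559]
wedge .022 [ 0.5023 -0.0978  0.026 ]
wedge .022 [ 0.5062 -0.1266  0.026 ]
wedge .022 [ 0.3981 -0.1424  0.026 ]
wedge .022 [ 0.3927 -0.111   0.026 ]
wtri [ 0.44938517 -0.11652709  0.01243259]
[-0.77958753 -0.0841035   0.92757585  2.00075858  0.07240214  1.19225526
  1.69028672]
board [([329.9, 245.3], 0.94, [0.598, -0.012, 0.018])]
wedge [([259.3, 145.4], 0.91, [0.445, -0.119, 0.018]), ([175.9, 34.7], 0.59, [0.31, -0.22, 0.018])]
3.975 [ 0.45032468 -0.11932905  0.30004551] [0.7025617  0.55684308 0.33528283]
cam [ 0.3663332  -0.11907236  0.42190883] [ 3.29134376e-01 -2.43453912e-06 -9.44283095e-01]
```

View pics/w1.png

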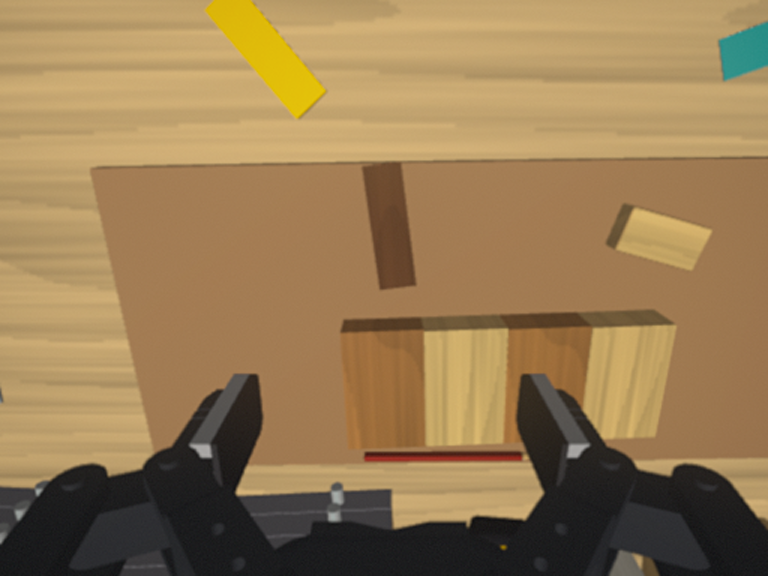

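The wrist view confirms the wedge at (390,225), pointing at the board's right stave, with its wider, apparently thick end towards the robot. Next I'll press the corners.

```bash
cat >> h.py <<'E'
BC=np.array([.595,-.011]);BY=0.015
def bw(x,y):
    c,s=np.cos(BY),np.sin(BY); return BC+np.array([c*x-s*y,s*x+c*y])
def rot(yaw):
    a=np.pi/2+yaw; return np.array([np.pi*np.cos(a/2),np.pi*np.sin(a/2),0])
def press(n,x,y,lims=(1.,3.),z0=.088):
    p=bw(x,y); 
    move_to([*p,.115],rot(0)); line_to([*p,z0],max_speed=.06); f0=np.array(state()["contact_force"])
    out=[]
    for l in lims:
        h=line_to([*p,.060],max_speed=.02,force_limit=l); s=state()
        out.append((h,round(s["tool_pos"][2]*1e3,2),round(s["contact_force"][2]-f0[2],2)))
    line_to([*p,.115],max_speed=.15); print(n,out,round(s["clock"],1),flush=True)
E
python3 - <<'E'
from h import *
grip(0)
press("RN",-46,-132) if 0 else None
for n,x,y in(("RN",-.046,-.132),("LN",-.046,.132),("LF",.046,.132),("RF",.046,-.132)): press(n,x,y)
f=grab_frame("wrist");print(state()["clock"])
E
```

```text
RN [(True, np.float64(76.69), np.float64(3.66)), (True, np.float64(76.63), np.float64(2.15))] 7.2
LN [(True, np.float64(76.35), np.float64(3.44)), (True, np.float64(76.36), np.float64(2.63))] 10.1
LF [(True, np.float64(76.36), np.float64(5.45)), (True, np.float64(76.38), np.float64(4.51))] 12.6
RF [(True, np.float64(76.44), np.float64(3.39)), (True, np.float64(76.46), np.float64(4.79))] 15.6
16.0167
```

Run:
```python
from h import *
print(np.std([ (pause(.02),state()["contact_force"])[1] for _ in range(8)],axis=0))
f=grab_frame("top");save(f,"t2.png",(140,80,310,170),4)
for n,x,y in(("RN",-.046,-.132),("LN",-.046,.132)):
    p=bw(x,y); move_to([*p,.1],rot(0)); line_to([*p,.088],max_speed=.06); pause(.1)
    f0=state()["contact_force"][2]; tr=[]
    z=.088
    while z>.0745:
        z-=.0012; line_to([*p,z],max_speed=.03); s=state(); F=s["contact_force"][2]-f0
        tr.append((round(s["tool_pos"][2]*1e3,1),round(F,2)))
        if F>3: break
    line_to([*p,.1],max_speed=.15); print(n,[(float(a),float(b)) for a,b in tr],round(s["clock"],1),flush=True)
```

```text
[0.46636262 0.41256426 0.2692501 ]
RN [(86.8, 0.05), (85.6, -1.47), (84.3, -0.39), (83.1, -1.59), (81.9, -0.7), (80.7, -0.52), (79.5, -0.18), (78.3, -1.14), (77.1, 0.74), (76.7, 3.01)] 19.6
LN [(86.8, 0.06), (85.5, 1.13), (84.3, -0.31), (83.1, 0.69), (81.9, 0.25), (80.7, 0.04), (79.5, -0.0), (78.3, 0.21), (77.1, 0.39), (76.4, 4.23)] 23.9
```

View pics/t2.png

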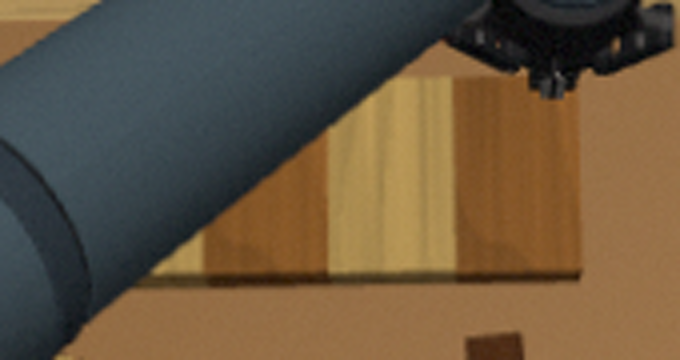

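The crop is mostly hidden by the arm. Force noise of about 0.4 N also hides the easy rocking, so I'll press the far corners and then look low at the front edge.

Run:
```python
from h import *
from scipy.spatial.transform import Rotation as Ro
def look(name):
    for tilt in(45,38,30,20):
        r=(Ro.from_euler("y",-np.radians(tilt))*Ro.from_rotvec(rot(0))).as_rotvec()
        for P in([.42,-.01,.20],[.40,-.01,.22],[.45,-.01,.22],[.45,-.01,.26]):
            if ik(P,r) is None: continue
            try: move_to(P,r)
            except Unreachable: continue
            f=grab_frame("wrist");print(tilt,P,state()["clock"]);save(f,name);np.save("lookpose.npy",[P,r]);return f
for n,x,y in(("LF",.046,.132),("RF",.046,-.132)): press(n,x,y,(1.,),.082)
f=look("w3.png")
for yy in(.15,-.15):print(proj(f,[[*bw(-.06,yy),.018],[*bw(-.06,yy),.054]]).round(1).tolist())
```

```text
LF [(True, np.float64(76.38), np.float64(3.74))] 25.9
RF [(True, np.float64(76.44), np.float64(2.77))] 28.5
38 [0.45, -0.01, 0.26] 30.1583
[[389.7, 83.8], [397.6, 105.6]]
[[127.6, 87.0], [119.7, 108.8]]
```

View pics/w3.png

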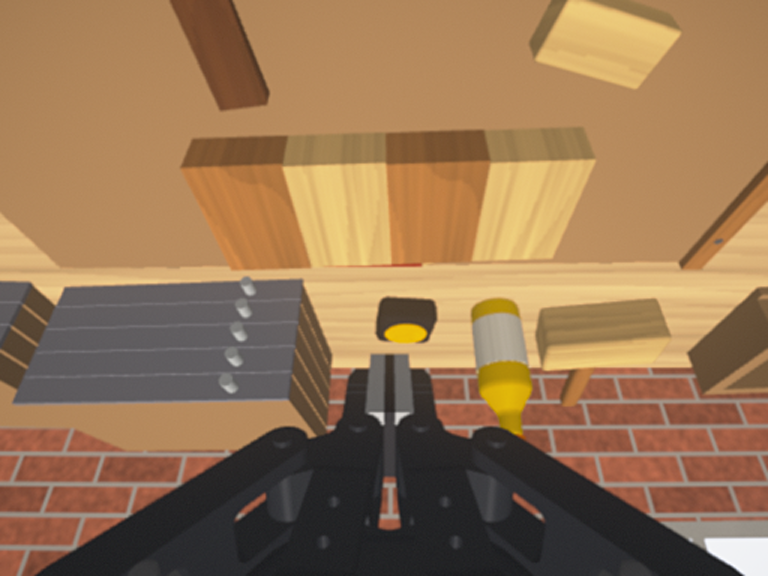

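Seen from in front, the board's lower front edge lies where predicted at the left end (585,127). At the right end it sits about 10 px off, (193,140) against a predicted (191,130), so the right-near corner seems raised. I'll zoom in to check, and look at the wedge ends.

Run:
```python
import cv2
im=cv2.imread("pics/w3.png");a=im[0:190,150:350];b=im[100:200,150:350+0];c=im[90:190,480:620]
a=cv2.resize(a,None,fx=3,fy=3,interpolation=cv2.INTER_CUBIC)[:, :]
c=cv2.resize(c,None,fx=1.4,fy=1.4)
import numpy as np
o=np.zeros((570,800,3),np.uint8);o[:,:600]=a;o[:c.shape[0],604:604+c.shape[1]]=c[:,:196];cv2.imwrite("pics/w3z.png",o)
```

```text
(no output)
```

View pics/w3z.png

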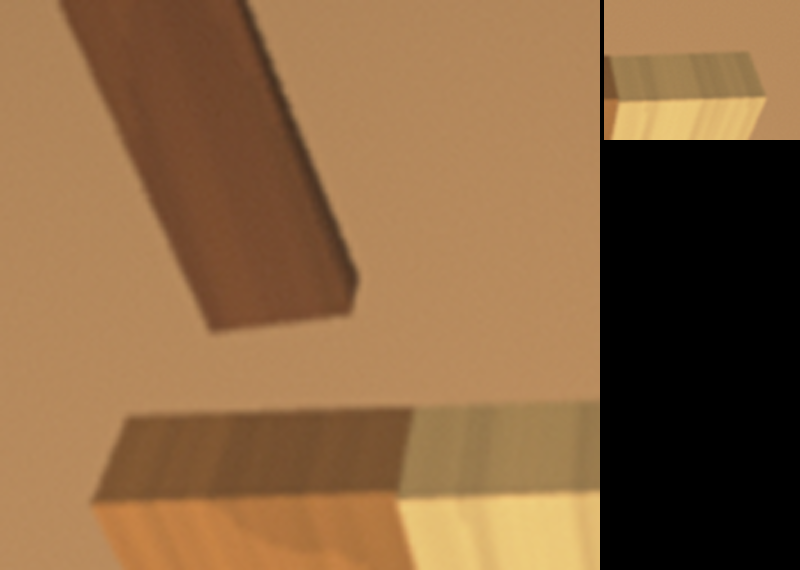

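The zoom shows the wedge's 14 mm end face pointing at the board, at (350,275–315), so its thin end faces the robot. I'll fit the tilt of each end stave from the picked corners.

Run:
```python
from h import *
from scipy.optimize import least_squares
f=grab_frame("wrist");print(state()["clock"])
g=cv2.cvtColor(f["img"],cv2.COLOR_RGB2GRAY)
def ref(pts):
    p=np.array(pts,np.float32).reshape(-1,1,2)/1.5; return cv2.cornerSubPix(g,p.copy(),(3,3),(-1,-1),(3,30,.01))[:,0]
def fit(name,sgn,pts):
    px=np.array(pts)/1.5; r=ref(pts); print(name,px.round(1).tolist(),r.round(1).tolist())
    for q in(px,r):
        def pred(v):
            x,y,z,a,w=v; c,s=np.cos(a),np.sin(a)
            L=[(-.06,0),(-.06,.036),(.06,.036)]
            P=[[x+c*l+s*h - w*0, y+w*l, z-s*l+c*h] for l,h in L]  # a>0: near edge raised
            return P
        res=least_squares(lambda v:np.r_[(proj(f,pred(v))-q).ravel(),(v[2]-.020)/.004,(v[4])/.03],[.595,sgn*.15-.011,.02,0,0])
        x,y,z,a,w=res.x; print(np.round(res.x,4),"near z",round(z+np.sin(a)*.06,4),"far z",round(z-np.sin(a)*.06,4),"cost",round(res.cost,2))
fit("R",-1,[(192,139.5),(181.5,167),(232,269)])
fit("L",1,[(585,127),(595,160),(554,258)])
```

```text
30.2083
R [[128.0, 93.0], [121.0, 111.3], [154.7, 179.3]] [[128.10000610351562, 91.5999984741211], [119.9000015258789, 111.0], [154.8000030517578, 179.8000030517578]]
[ 0.6073 -0.1627  0.0193 -0.0694  0.0345] near z 0.0152 far z 0.0235 cost 1.8
[ 0.6047 -0.1616  0.0213 -0.0743  0.0384] near z 0.0169 far z 0.0258 cost 1.14
L [[390.0, 84.7], [396.7, 106.7], [369.3, 172.0]] [[388.79998779296875, 84.30000305175781], [396.70001220703125, 105.5999984741211], [369.29998779296875, 172.0]]
[0.594  0.1407 0.0185 0.0024 0.0459] near z 0.0187 far z 0.0184 cost 1.84
[ 0.5944  0.1405  0.018  -0.0138  0.0464] near z 0.0172 far z 0.0188 cost 1.63
```

The fit puts the right-far corner about 8 mm up. The other three are at sled height, within about 2 mm. So I'll turn the wedge round and push it in under that corner from the right end, along +y.

```bash
cat > g.py <<'E'
from h import *
f=grab_frame("wrist");T=grab_frame("top")
thk=np.mean([onz(f,p,.032) for p in((146.7,73.8),(177.8,70.))],0)[:2]
tt=np.mean([onz(T,np.array(p)/1.5,.032) for p in((386,247),(404,245))],0)[:2]
thn=np.mean([onz(T,np.array(p)/1.5,.020) for p in((413,312),(393,315))],0)[:2]
print("thick wrist/top",thk,tt,"thin",thn)
thk=(thk+tt)/2; u=(thk-thn)/np.linalg.norm(thk-thn); ang=np.arctan2(u[1],u[0]); c=(thk+thn)/2
print("len",np.linalg.norm(thk-thn),"c",c,"ang",ang)
G=c+u*.037
move_to([*G,.10],rot(ang)); grip(.7)
f=grab_frame("wrist");save(f,"w4.png")
print([(np.round(onz(f,np.array(d["position"])*[512,384],.018),4).tolist(),round(d["confidence"],2)) for d in place_of("wrist","wedge")[:2]])
print("G",G,state()["clock"]); np.save("g.npy",[*G,ang])
y2=ang-np.pi/2-(ang-.03); print(y2, ik([.654,-.264,.14],rot(y2)))
E
python3 g.py
```

```text
thick wrist/top [ 0.50758827 -0.11159073] [ 0.50281172 -0.11209915] thin [ 0.39625036 -0.12693003]
len 0.10998901582219547 c [ 0.45072518 -0.11938749] ang 0.1375845601469298
[([0.4486, -0.1189, 0.018], 0.87)]
G [ 0.48737553 -0.1143129 ] 32.2083
-1.5407963267948965 [-0.43492422  1.05516369  1.30302495  1.57527311 -1.0403716   1.33626497
  1.03537361]
```

View pics/w4.png

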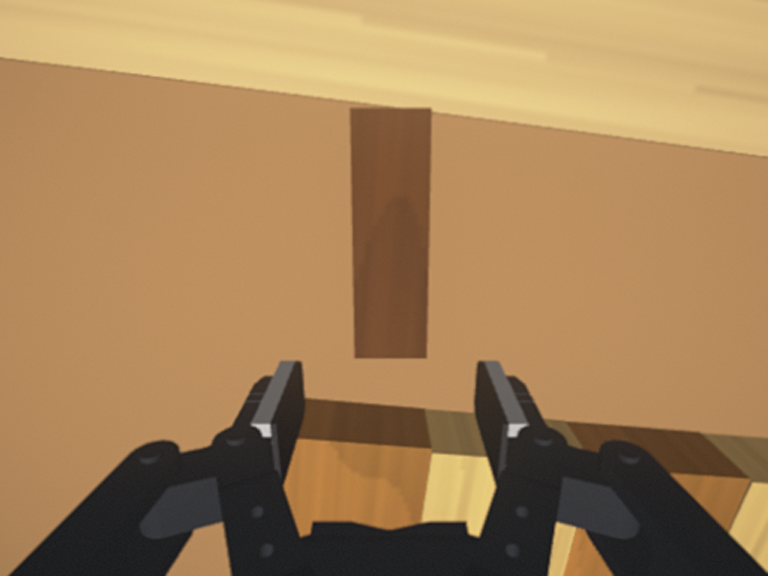

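The wedge sits centred between the jaws, running from (390,108) to (390,358). Now I'll grasp it and carry it round to the right end.

Run:
```python
from h import *
gx,gy,ang=np.load("g.npy")
line_to([gx,gy,.041],max_speed=.06,force_limit=6); print(state()["tool_pos"])
grip(0.0); s=state(); print("w",s["width"],s["tool_pos"],s["clock"]); 
line_to([gx,gy,.15],max_speed=.15)
R2=rot(.03-np.pi/2)
move_to([.654,-.264,.15],R2); print(state()["clock"],state()["width"])
f=grab_frame("wrist");save(f,"w5.png")
c=[-.017*0,0,0]
u=np.array([-np.sin(.03),np.cos(.03)])
g=np.array([.654,-.264])
tip=g+.092*u; n=np.array([u[1],-u[0]])
print("expected held tip px(1.5x)",(proj(f,[[*(tip+n*.017),.15-.041+.020],[*(tip-n*.017),.129],[*(g-.018*u),.15-.041+.032]])*1.5).round(0).tolist())
```

```text
[ 0.48773561 -0.11448969  0.04132329]
w 0.3768457151931974 [ 0.48798148 -0.11453637  0.04167176] 33.6917
35.7833 0.3789678738582828
expected held tip px(1.5x) [[446.0, 101.0], [330.0, 101.0], [388.0, 440.0]]
```

View pics/w5.png

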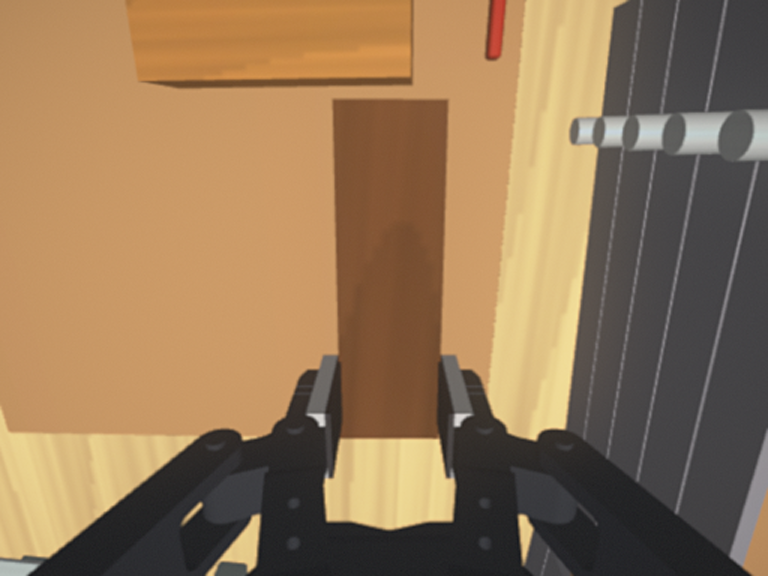

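The held wedge's thin tip is at (390,100), as predicted, and points at the board's right end. The board's far corner shows at (412,80) and the pencil tip at (494,58). Next I'll check the corner's position, lower the wedge and push it in.

```bash
cat > push.py <<'E'
from h import *
f=grab_frame("wrist")
rf=onz(f,np.array((412,77))/1.5,.063);rn=onz(f,np.array((139,81))/1.5,.054);pe=onz(f,np.array((494,58))/1.5,.028)
print("RF top",rf,"RN top",rn,"pencil",pe)
u=np.array([-np.sin(.03),np.cos(.03)])
# wedge outer edge about 3 mm beyond board's far edge
gx=np.clip(rf[0]+.003-.017,.640,.662); yb=rf[1]
tip0=yb-.008; P=np.array([gx+.092*.03,tip0-.092])
print("gx",gx,"P",P)
R2=rot(.03-np.pi/2)
line_to([*P,.060],max_speed=.12,rot=R2)
print(line_to([*P,.0420],max_speed=.03,force_limit=3),state()["tool_pos"],state()["clock"])
z=max(state()["tool_pos"][2],.0418)
q=P+u*.025; print(line_to([*q,z],max_speed=.03,force_limit=2.5),state()["tool_pos"],state()["contact_force"])
pause(.1);F0=np.array(state()["contact_force"])
q=P+u*.090; print(line_to([*q,z],max_speed=.012,force_limit=2.5)); pause(.15)
s=state(); print(s["tool_pos"],np.array(s["contact_force"])-F0,s["clock"])
print("insertion",(np.array(s["tool_pos"][:2])-P)@u-.008)
E
python3 push.py
python3 - <<'E'
import sys;sys.path.insert(0,'.')
E
```

```text
RF top [ 0.66104831 -0.15884993  0.063     ] RN top [ 0.54063144 -0.16308371  0.054     ] pencil [ 0.70214361 -0.14572208  0.028     ]
gx 0.6470483059291381 P [ 0.64980831 -0.25884993]
True [ 0.64958278 -0.25847877  0.04179971] 37.375
True [ 0.64950892 -0.25821681  0.04183856] [0.35590139 0.81584129 3.92115014]
True
[ 0.64946541 -0.25808779  0.04181942] [ 0.17459915 -0.41174431  1.12484369] 38.85
insertion -0.007227915013276776
```

The push stopped early because I was pressing the wedge into the sled. I'll ease it up half a millimetre and push in small steps, watching Fy.

```bash
cat > push2.py <<'E'
from h import *
u=np.array([-np.sin(.03),np.cos(.03)]); P=np.array([.64981,-.25885]); z=.0426
line_to([*(P+u*.001),z],max_speed=.03); pause(.1)
def F(n=4):
    a=[]
    for _ in range(n): pause(.02);a.append(state()["contact_force"])
    return np.mean(a,0)
F0=F(); print("F0",F0)
d=.028; print(line_to([*(P+u*d),z],max_speed=.05,force_limit=5),F()-F0)
while d<.085:
    d+=.003; line_to([*(P+u*d),z],max_speed=.03); f=F()-F0; s=state()
    ins=(np.array(s["tool_pos"][:2])-P)@u-.008
    print(round(ins*1e3,1),f.round(2),round(s["tool_pos"][2]*1e3,2),round(s["clock"],1),flush=True)
    if f@[u[0],u[1],0]<-2 or s["clock"]>50: break
save(grab_frame("wrist"),"w6.png")
E
python3 push2.py
```

```text
F0 [-0.18575318  0.15068477 -0.64743909]
False [0.15795823 0.02396034 0.00495303]
22.9 [ 0.64 -0.25  0.65] 42.58 40.3
26.2 [-0.   -0.2  -0.06] 42.55 40.7
29.2 [ 0.28 -0.55  0.21] 42.57 41.0
32.2 [0.41 0.26 0.41] 42.58 41.3
35.2 [ 0.38 -0.17  0.22] 42.55 41.6
38.3 [-0.11 -0.1  -0.23] 42.48 41.9
41.0 [ 0.27 -1.   -0.77] 42.47 42.2
42.9 [ 0.82 -3.27 -2.18] 42.71 42.6
```

View pics/w6.png

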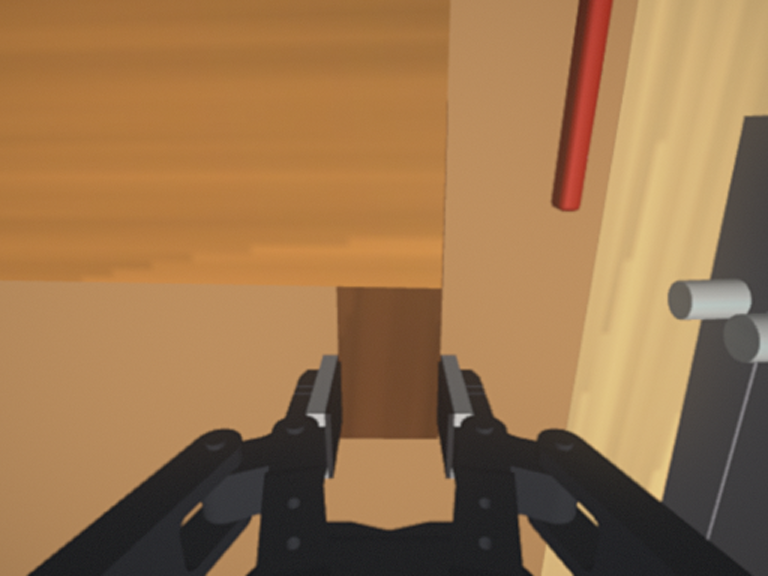

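The wedge is under the far corner with 43 mm of insertion, and the push rose from about 0 to 3.3 N over the last few mm. I'll release it, back off and press the wedged corner.

```bash
python3 - <<'E'
from h import *
s=state();p=np.array(s["tool_pos"]);R2=s["orientation"]
grip(.55); print("rel",state()["clock"],state()["width"])
line_to([p[0],p[1],.12],max_speed=.12)
f=grab_frame("wrist");save(f,"w7.png")
grip(0)
c=np.array([.661-.014,-.159+.018])
move_to([*c,.12],R2); line_to([*c,.094],max_speed=.08);pause(.1)
F0=state()["contact_force"][2]
tr=[]
h=line_to([*c,.070],max_speed=.015,force_limit=1.5);s=state();tr.append((h,s["tool_pos"][2],s["contact_force"][2]-F0))
pause(.2);s=state();z=s["tool_pos"][2];tr.append((z,s["contact_force"][2]-F0))
for i in(1,2,3,4):
    line_to([*c,z-.0006*i],max_speed=.02);pause(.1);s=state();F=s["contact_force"][2]-F0;tr.append((round(s["tool_pos"][2],5),round(F,2)))
    if F>4: break
print(tr,s["clock"])
line_to([*c,.13],max_speed=.12)
P,r=np.load("lookpose.npy");move_to(P,r)
f=grab_frame("wrist");save(f,"w8.png");print(state()["clock"])
E
python3 - <<'E'
import cv2,numpy as np
a=cv2.imread("pics/w7.png");b=cv2.imread("pics/w8.png")
cv2.imwrite("pics/c.png",np.vstack([cv2.resize(a[150:500],(600,273)),cv2.resize(b[60:290,130:680],None,fx=1.2,fy=1.2)[:, :600]]))
E
```

```text
rel 42.9 0.5488147619649199
[(True, np.float64(0.08350999553494837), np.float64(4.059596598148163)), (np.float64(0.08340914480245781), np.float64(6.223797820636966)), (np.float64(0.08339), np.float64(5.76))] 46.5917
48.5917
```

View pics/c.png

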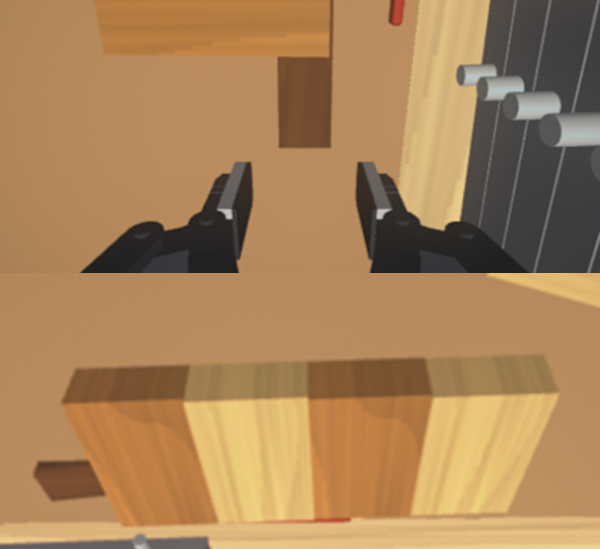

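The composite shows the wedge released and still under the corner (305,100 in the upper half), with the board's corners where they were before the push. I'll do one numeric before/after comparison and then hand in.

Run:
```python
from h import *
a=cv2.imread("pics/w3.png",0);b=cv2.imread("pics/w8.png",0)
p=np.array([(192,139.5),(181.5,167),(287,136),(284,165),(585,127),(595,160),(554,258),(232,266),(600,80),(660,30)],np.float32).reshape(-1,1,2)
q,s,_=cv2.calcOpticalFlowPyrLK(a,b,p,None,winSize=(15,15));print((q-p)[:,0].round(1).tolist())
print(state()["tool_pos"]);job_done()
```

```text
[[194.3000030517578, -4.599999904632568], [0.4000000059604645, 1.2000000476837158], [0.10000000149011612, 1.100000023841858], [0.30000001192092896, 1.100000023841858], [0.10000000149011612, 1.0], [0.0, 0.8999999761581421], [0.30000001192092896, 0.4000000059604645], [0.30000001192092896, 1.2000000476837158], [-0.800000011920929, 0.699999988079071], [0.0, 1.0]]
[ 0.45027921 -0.01060631  0.25930789]
the job is handed in; nothing more can be done
```

The board is wedged under its right-far corner and no longer gives when pressed there. I handed the job in about 49 s into the 72 s limit.

- **Finding the corner:** I pressed all four corners lightly. Force noise of about 0.4 N hid the easy dip, so force alone did not show which ones rock. The wrist camera showed the right-far corner about 8 mm up and the other three at sled height to within about 2 mm.
- **Wedging:** The dark wooden wedge lay with its thick end towards the board. I gripped it, turned it round and slid it in 43 mm from the right end. The push rose from about 0 to 3.3 N over the last few mm, and I let go there.
- **Last press:** The wedged corner held firm at about 6 N, with under 0.2 mm of give, and stands about 7 mm higher than when it was pressed down before.
- **Last comparison:** Before and after pictures show the board's corners shifted about 1 px. The offcut shifted just as much, so that is the camera and not the board. One of the ten tracked points was lost. The pencil looked undisturbed in the pictures, but I did not measure it.
- **Not as planned:** The first push stopped early because I was pressing the wedge into the sled. I eased it up and repeated the push. I did not press the other three corners again after wedging, so that they still bear rests on the pictures alone.

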